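Change the weighing basket on the hook stand

ROBOT

A 6-joint arm with a two-finger parallel gripper is mounted at the origin on the work surface. World frame = base frame: x ahead of the robot, y to its left, z up, the work surface at z = 0. Lengths are in mm, angles in rad, forces in N, time in s.
With the tool pointing down it reaches from about 275 to 750 mm from the base axis. Payload 10.2 kg.
Tool frame: the origin (TCP) lies midway between the tips of the shut fingers; the grasp point (between the pads) lies 19 mm behind it; z points along the fingers, y is the direction in which the jaws open and shut (so a half turn about z gives the same grasp; the last joint's range is limited). The gripper opens to 85 mm and grips with 20 to 120 N. Pads are 22 mm wide; open, the fingers measure 114 mm over their backs; the gripper's body (76 mm by 85 mm) begins 54 mm behind the grasp point. The pads swing forward as they close: fully open they stand 13 mm farther back than shut.
Start: joints at [-1.376, 0.313, 1.498, -0, 1.331, -0.223], TCP at [213.007, -479.853, 231.294] pointing down, gripper open.
Joint ranges: [-2.94, 2.94], [-0.97, 2.17], [0.19, 2.56], [-1.23, 4.37], [0.02, 3.11], [-2.88, 2.88]. Speed limits (rad/s): [2.39, 2.39, 3.01, 3.14, 3.14, 3.14].

INTERFACE

Orientations are given as a unit quaternion [w, x, y, z].
In Python, from rig import sense, optics, ctrl gives the robot as it stands.
- The arm moves only by the tool play_rows, never from a script. Its argument "plan" is a list of rows, each a list of 7 numbers: the shift along the world's x, y, z in mm, then the turn, a rotation vector about the world's x, y, z in rad, then the opening, from -1 (shut) to 1 (fully open), so that 0 is half open. A call has 1 to 5 rows; each row shifts and turns the pose as measured when the row begins; what a row does not reach is not made up. A row lasts 1/12 s, in which the tool goes at most 41.7 mm and 7.16 degrees, less where a joint would pass 70% of its speed; a pose out of reach is approached as far as the arm can. A call is refused whole if a number of a shift passes 41.7 or a number of a turn 0.125, either way. A call with a gripper value outside its range is refused whole. The fingers move at their own pace and stop on an object; "grip_force" is the grip in N (left out, the last holds). Time passes only in rows, so rows that do not move let the fingers close. It gives the time, the measured TCP pose, the force and the opening at its end, in the units of the state.
- sense(): the state, without advancing time (a new reading comes with each control period).
- optics.capture(name): name is "side" or "top"; returns a dict with "img" (400x640x3 uint8, blue, green, red), "fx", "fy", "cx", "cy" (pixels), "world_to_cam" (4x4, takes a point from world to camera coordinates). Camera axes: x right, y up, looking along -z (the intrinsics and any distortion apply to the point x, -y, -z); pixel columns grow to the right and rows downward; lengths in mm; the calibration is good to about 2 mm. A picture is of the moment at which its call begins. There is no depth.
- ctrl.finish_job(): hands the job in, once; it reports no verdict.
The state is a dict: "time_s": time; "joints": joint angles; "dq": joint speeds; "tau": joint torques, N m; "eef_pos": TCP position; "ee_rot": TCP orientation; "force": force on the tool from outside, world axes, zero at the start; "wrist_torque": the same for the moment, N m; "grip_width": opening from 0.0 (shut) to 1.0 (fully open).
Only numpy, scipy, OpenCV 4.12 (cv2) and the standard library are available. Lean on these libraries where they do the work, as an engineer would, in place of code of your own. Each camera call takes 0.05 s, during which the arm holds its last target. There are 200 camera calls.

TASK

Take the small empty basket off the hook of the hanging stand and set it down upright on the white tray, beside the jar. Then hang the big basket, with the cement core still standing in it, by its handle on that same hook. Leave everything else where it is.

Things in the scene. Friction and masses are not known exactly. Their poses are not given: they have to be found in the camera images.
- stand: Fixed hanging stand, yaw varies. Origin on the table straight below the hook's seat. Grey base plate 14 mm high, x -50 to +160, y -60 to +60 mm. Steel post 18 mm thick, 210 mm high, at x = +135 mm; on its top an aluminium block (x +70 to +150, y -11 to +11, z 201 to 223 mm) carries a hook of 8 mm round wire that points to the stand's -x, away from the post, roughly towards the robot.
- hook_seat (a point): Where the crown of a basket's handle lies when it hangs home, 210 mm above the table; axes as the stand's. The hook wire's axis is 10 mm below it (flat from x -6 to +6 mm). On the post side the wire rises to z = 214 mm at x = +30 mm. To take an item off, lift its handle over the upturned tip and draw it out along the stand's -x; hang in the reverse way.
- hook_tip (a point): Upturned free end of the hook, on the wire's axis: 28 mm from the seat along the stand's -x, 222 mm above the table (226 mm over the round end, so 16 mm above hook_seat).
- small_basket: Small empty perforated round steel basket, 84 mm diameter, wall 42 mm high, 0.14 kg, hanging on the hook, axes about parallel to the stand's. Origin: centre of its underside, z up. Rigid upright handle (does not fold) of 8 mm wire in its y-z plane: level top bar from y -40 to +40 mm, axis at z = 94 mm, kinked up like a roof to z = 102 mm between y -10 and +10 mm.
- small_basket_crown (a point): Top of the kink of the small basket's handle, on the wire's axis, 102 mm above the basket's underside.
- big_basket: Big perforated round steel basket, 110 mm diameter, wall 55 mm high, floor 3 mm, 0.20 kg, on the table, the core in it. Origin: centre of its underside, z up. Rigid upright handle of 8 mm wire in its y-z plane: level top bar from y -42 to +42 mm, axis at z = 127 mm, kinked up like a roof to z = 135 mm between y -10 and +10 mm. May hang either way round.
- big_basket_crown (a point): Top of the kink of the big basket's handle, on the wire's axis, 135 mm above the basket's underside.
- core: Loose concrete cylinder, 50 mm diameter, 60 mm high, 0.26 kg, standing upright inside the big basket. Origin: centre of its underside.
- tray: Fixed white tray, 240 mm along its x, 150 mm along its y, rim 20 mm high, walls and floor 4 mm thick. Origin: centre of its underside, on the table. It lies left or right of the stand and the jar stands in its +x (far) half; the -x half is free for the small basket.
- jar: Squat amber jar, 60 mm diameter, 85 mm high, standing on the tray. Leave alone. Origin: centre of its underside.
- reagent: Tall amber bottle, 68 mm diameter, 180 mm high. Leave alone. Origin: centre of its underside.
- beaker: Open glass beaker, 72 mm diameter, 100 mm high. Leave alone. Origin: centre of its underside.
- flask: Conical glass flask, 72 mm diameter, 130 mm high. Leave alone. Origin: centre of its underside.
- wash_bottle: White plastic bottle, 64 mm diameter, 150 mm high. Leave alone. Origin: centre of its underside.
- cube: Concrete test cube, 70 mm. Leave alone. Origin: centre of its underside.
- prism: Concrete bar 160 x 40 x 40 mm, lying, long along its x. Leave alone. Origin: centre of its underside.
Things that resemble listed ones, but are neither listed nor needed, are in the scene too. Leave any brown or yellow look-alike of the big_basket alone.

How it is judged:
By the outcome, as a careful person would: the job done as asked, in the order asked, and still so for the second after the job is handed in, with the robot touching nothing.
It also fails if it takes over 66 s, if anything falls off the work surface, if the arm or the gripper's body presses on something with over 40 N, if the wrist force passes 120 N, or if a joint passes its speed limit or range.

## Working session

There is one attempt and no reset: what is moved stays moved. The work goes in short steps, Python scripts to look and compute and a tool call to move; the robot and the scene stay as the last step left them, time stands still between calls to the robot, and variables do not carry over. Pictures are saved under pics/ and viewed, about 8 in all and at most 12, crops included, and the job is handed in when it is done.

Besides the shell and the picture viewer there is one more tool, called after ">>>" as name([rows], argument=value, ...), one row to a line, values as JSON. play_rows: Moves the arm, as the interface text tells. Its arguments: {"type":"object","properties":{"plan":{"type":"array"},"grip_force":{"type":"number"}},"required":["plan"]}

```bash
ls; mkdir -p pics; cat > h.py <<'E'
import numpy as np, cv2
from rig import sense, optics, ctrl
def cap(n,f):
    c=optics.capture(n); cv2.imwrite(f'pics/{f}.png',c['img']); 
    np.savez(f'pics/{f}.npz',**{k:np.array(v) for k,v in c.items() if not isinstance(v,str)}); return c
def load(f): return dict(np.load(f'pics/{f}.npz',allow_pickle=True))
def proj(c,P):
    P=np.atleast_2d(np.array(P,float)); q=(np.c_[P,np.ones(len(P))]@np.array(c['world_to_cam']).T)[:,:3]
    return np.c_[c['cx']+c['fx']*q[:,0]/-q[:,2], c['cy']+c['fy']*-q[:,1]/-q[:,2]]
def ray(c,u,v):
    M=np.linalg.inv(np.array(c['world_to_cam'])); d=np.array([(u-c['cx'])/c['fx'],-(v-c['cy'])/c['fy'],-1.0])
    return M[:3,3],M[:3,:3]@d
def onz(c,u,v,z):
    o,d=ray(c,u,v); return o+d*(z-o[2])/d[2]
def tri(c1,p1,c2,p2):
    A=np.zeros((3,3));b=np.zeros(3);rs=[]
    for c,p in((c1,p1),(c2,p2)):
        o,d=ray(c,*p); d=d/np.linalg.norm(d); Q=np.eye(3)-np.outer(d,d); A+=Q;b+=Q@o
        rs.append((Q,o))
    X=np.linalg.solve(A,b); return X,[np.linalg.norm(Q@(X-o)) for Q,o in rs]
E
python3 - <<'E'
from h import *
for n in('side','top'):
    c=cap(n,n+'0'); print(n,{k:(v if np.ndim(v)<2 else None) for k,v in c.items()}); print(np.linalg.inv(np.array(c['world_to_cam'])).round(2))
print(sense())
E
```

```text
pics
side {'img': None, 'fx': 447.95006372231956, 'fy': 447.95006372231956, 'cx': 314.63191840158936, 'cy': 197.889102951396, 'world_to_cam': None}
[[-9.2000e-01  2.4000e-01 -3.0000e-01  1.7386e+02]
 [-3.9000e-01 -5.5000e-01  7.4000e-01  1.0163e+03]
 [ 2.0000e-02  8.0000e-01  6.0000e-01  8.6984e+02]
 [ 0.0000e+00  0.0000e+00  0.0000e+00  1.0000e+00]]
top {'img': None, 'fx': 365.71846495045475, 'fy': 365.71846495045475, 'cx': 326.17622903578973, 'cy': 200.515648633575, 'world_to_cam': None}
[[-3.00000e-02  9.90000e-01 -1.30000e-01  3.71560e+02]
 [-1.00000e+00 -3.00000e-02  0.00000e+00  1.04390e+02]
 [-0.00000e+00  1.30000e-01  9.90000e-01  1.23726e+03]
 [ 0.00000e+00  0.00000e+00  0.00000e+00  1.00000e+00]]
{'time_s': 0.1, 'joints': array([-1.37643615e+00,  3.13381482e-01,  1.49834524e+00,  4.09104955e-05,
        1.33099938e+00, -2.23377596e-01]), 'dq': array([-0.0013137 , -0.00074208, -0.00175942, -0.00130608,  0.00022928,
       -0.00138607]), 'tau': array([ 2.53748563e-03, -4.12898076e+01, -2.60143697e+01, -1.88502140e-04,
        3.05728085e-03, -1.89400333e-05]), 'eef_pos': array([ 212.95445644, -479.62753993,  230.80470902]), 'ee_rot': array([-5.66371682e-04,  9.78266933e-01,  2.07348705e-01,  2.80871796e-05]), 'force': array([ 0.01332693, -0.52072498,  0.28434304]), 'wrist_torque': array([-0.02556528,  0.05602766, -0.012269  ]), 'grip_width': 0.9994775081389022}
```

View pics/side0.png

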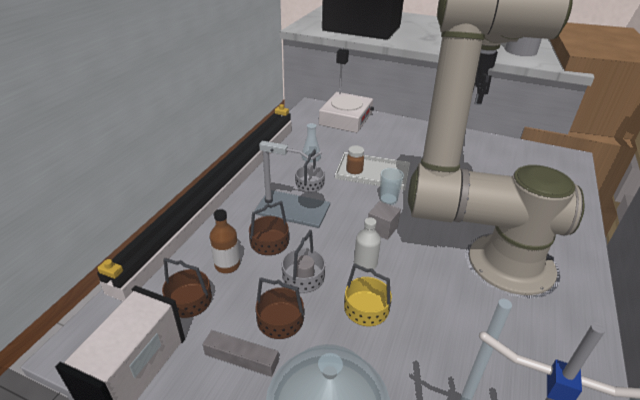

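View pics/top0.png

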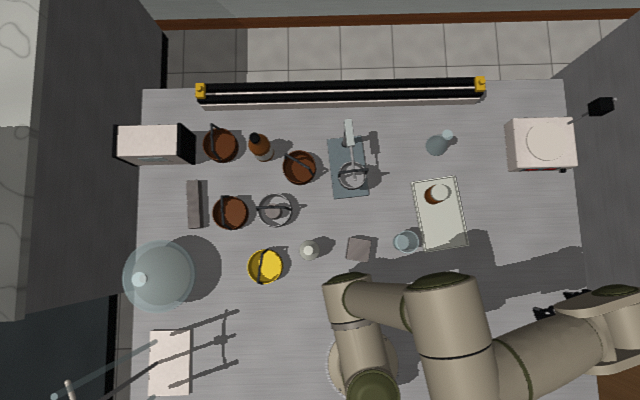

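Side view: hanging small basket at (310,178); steel big basket with core at (304,270). Top view: small basket (352,176), big basket (275,209), tray (440,212) with the jar at (437,193), in its far half.
Big-basket candidates (side pixels): grey (304,270) with a core, brown (270,234), (187,291), (279,311), yellow (367,301). I choose the grey one. For the small basket, the only candidate is the hanging one at (310,178). Next, one close crop to check.

```bash
python3 - <<'E'
from h import *
a=cv2.imread('pics/side0.png')[130:305,240:340]; b=cv2.imread('pics/top0.png')[110:235,250:380]
A=cv2.resize(a,(342,600),interpolation=cv2.INTER_CUBIC)  # 3.42x
B=cv2.resize(b,(455,437),interpolation=cv2.INTER_CUBIC)  # 3.5x
o=np.zeros((600,800,3),np.uint8);o[:,:342]=A;o[:437,345:800]=B;cv2.imwrite('pics/crop1.png',o)
E
```

```text
(no output)
```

View pics/crop1.png

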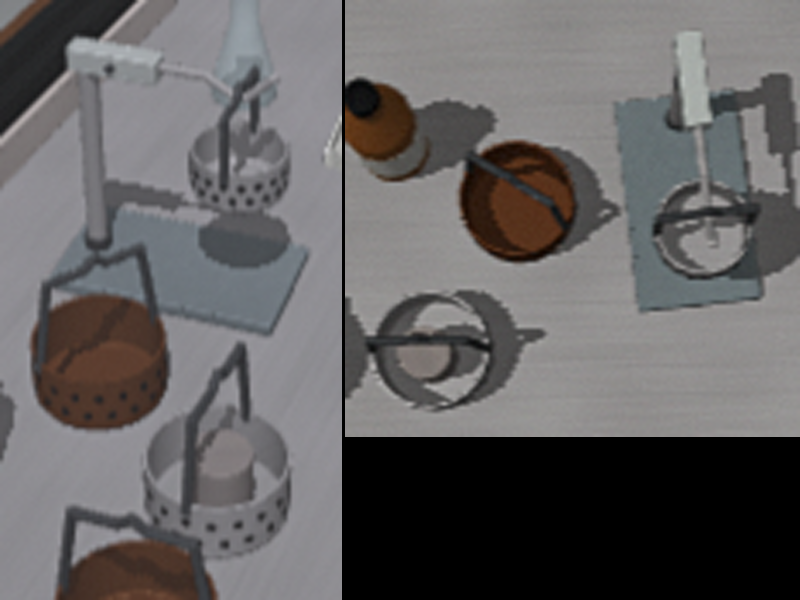

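The crop confirms the choice: grey basket with core, handle roughly along world y. Small handle crown is on the hook. Now measuring.

```bash
python3 - <<'E'
from h import *
s,t=load('side0'),load('top0')
S=lambda x,y:(240+x/3.42-.5,130+y/3.4286-.5)
T=lambda x,y:(250+(x-345)/3.5-.5,110+y/3.5-.5)
np.set_printoptions(precision=1,suppress=True)
print('big +y end',*tri(s,S(193,413),t,T(370,343))); print('big -y end',*tri(s,S(241,350),t,T(489,346)))
print('small +y',*tri(s,S(228,103),t,T(657,227))); print('small -y',*tri(s,S(254,74),t,T(755,212)))
print('tip',*tri(s,S(277,78),t,T(713,240)))
print('plate',[onz(t,*T(*p),14)[:2] for p in((614,103),(738,92),(762,296),(640,310))])
print('block',[onz(t,*T(*p),223)[:2] for p in((677,33),(703,33),(711,121),(685,126))])
print('tray',[onz(t,*p,20)[:2] for p in((412,182),(454,177),(468,245),(426,250))])
g=lambda p,z:onz(t,*p,z)[:2]
print('jar',g((441,193),85)); print('beaker',g((408,239),100),'cube',g((360,249),70),'flask',g((448,134),130),'reagent',g((257,141),180),'wash',g((308,250),150))
# big rim and core
print('rim',[g(T(*p),55) for p in((376,348),(493,350),(433,292),(433,409))],'core',g(T(424,353),63))
for n,c in(('side',s),('top',t)):
    print(n,proj(c,[[460,-70,4]]))
E
```

```text
big +y end [500.5 315.8 131.2] [np.float64(2.591002941450138), np.float64(2.591002941450139)]
big -y end [502.2 216.  106.9] [np.float64(7.000598974791859), np.float64(7.000598974791892)]
small +y [581.   67.2 219.3] [np.float64(4.567513049350351), np.float64(4.567513049350408)]
small -y [594.6 -15.5 197.5] [np.float64(3.1547400984526677), np.float64(3.1547400984528435)]
tip [563.4  21.1 222.6] [np.float64(0.7013883788929742), np.float64(0.7013883788931866)]
plate [array([743.2,  96.9]), array([751.2, -25.6]), array([547.5, -41.2]), array([536.8,  76.9])]
block [array([737.7,  44.9]), array([737.1,  23.5]), array([662.5,  19.5]), array([658.9,  40.8])]
tray [array([ 584.1, -188.4]), array([ 597.6, -331.3]), array([ 368.5, -361.6]), array([ 355.7, -222. ])]
jar [ 534.9 -263.1]
beaker [ 391.8 -147. ] cube [364.7  -0.2] flask [ 714.1 -282.7] reagent [691.7 304.5] wash [366.  160.2]
rim [array([501.9, 324. ]), array([497.3, 215.3]), array([553.2, 270.7]), array([444. , 271.4])] core [495.3 278.2]
side [[360.  205.1]]
top [[377.9 219.9]]
```

>>> play_rows([
  [20, 25, 25, 0, 0, 0.12, 0],
  [25, 30, 25, 0, 0, 0.12, 0],
  [30, 35, 15, 0, 0, 0.12, 0],
  [30, 35, 5, 0, 0, 0.12, 0],
  [30, 35, 0, 0, 0, 0.12, 0],
], grip_force=60)

```text
time_s: 0.52
eef_pos: [335.3, -331.0, 296.9]
ee_rot: [-0.003, 0.87, 0.492, -0.002]
force: [0.5, -0.1, -0.6]
grip_width: 0.496
```

>>> play_rows([
  [30, 38, 0, 0, 0, 0.12, 0],
  [30, 38, 0, 0, 0, 0.12, 0],
  [30, 38, 0, 0, 0, 0.12, 0],
  [30, 38, 0, 0, 0, 0.12, 0],
  [30, 38, 0, 0, 0, 0.12, 0],
])

```text
time_s: 0.93
eef_pos: [463.0, -165.7, 296.9]
ee_rot: [-0.002, 0.677, 0.736, -0.003]
force: [0.1, -0.5, 0.2]
grip_width: 0.502
```

```bash
python3 - <<'E'
from h import *
t=load('top0');s=load('side0')
T=lambda x,y:(250+(x-345)/3.5-.5,110+y/3.5-.5)
S=lambda x,y:(240+x/3.42-.5,130+y/3.4286-.5)
np.set_printoptions(precision=1,suppress=True)
print('small bar',onz(t,*T(657,227),202),onz(t,*T(755,212),202))
print('small rim',[onz(t,*T(*p),150) for p in((653,230),(755,230),(703,180),(703,277))])
print('big bar',onz(t,*T(370,343),127),onz(t,*T(489,346),127))
print('brown bar',onz(t,*T(470,157),127),onz(t,*T(570,222),127))
print('side at small pl', proj(s,[[584,64,202],[591,-15,202],[500,312,127],[500,228,127]]), S(228,103),S(254,74),S(193,413),S(241,350))
print(sense()['eef_pos'])
E
```

```text
small bar [580.   65.3 202. ] [590.5 -15.8 202. ]
small rim [array([587.9,  66.8, 150. ]), array([585.7, -21.2, 150. ]), array([631. ,  22.2, 150. ]), array([545.7,  25.1, 150. ])]
big bar [498.5 315.8 127. ] [493.2 212.  127. ]
brown bar [662.6 226.8 127. ] [601.5 139.1 127. ]
side at small pl [[307.2 164.5]
 [315.9 150.3]
 [297.9 250.5]
 [311.7 229.2]] (306.1666666666667, 159.54141632153065) (313.7690058479532, 151.08315347372104) (295.9327485380117, 249.95732952225399) (309.96783625730995, 231.58248264597796)
[ 463.  -165.7  296.9]
```

>>> play_rows([
  [32, 41, 0, 0, 0, 0, 0],
  [32, 41, 0, 0, 0, 0, 0],
  [32, 41, 0, 0, 0, 0, 0],
  [31, 40, 0, 0, 0, 0, 0],
  [0, 0, -30, 0, 0, 0.01, 0],
])

```text
time_s: 1.35
eef_pos: [568.2, -28.3, 270.2]
ee_rot: [0.001, 0.668, 0.744, 0.0]
force: [0.9, -0.5, -0.9]
grip_width: 0.501
```

>>> play_rows([
  [0, 0, -30, 0, 0, 0, 0],
  [0, 0, 0, 0, 0, 0, 0],
])

```text
time_s: 1.52
eef_pos: [567.6, -25.1, 233.9]
ee_rot: [-0.002, 0.666, 0.746, -0.002]
force: [-0.4, -0.8, -1.1]
grip_width: 0.501
```

```bash
python3 - <<'E'
from h import *
s=cap('side','side1');t=cap('top','top1')
a=s['img'][100:230,250:350]; b=t['img'][110:235,300:400]
A=cv2.resize(a,(400,520),interpolation=cv2.INTER_CUBIC)
B=cv2.resize(b,(400,500),interpolation=cv2.INTER_CUBIC)
o=np.zeros((520,800,3),np.uint8);o[:,:400]=A;o[:500,400:]=B;cv2.imwrite('pics/crop2.png',o)
print(sense()['eef_pos'])
E
```

```text
[568.90843367 -26.48210317 239.12337835]
```

View pics/crop2.png

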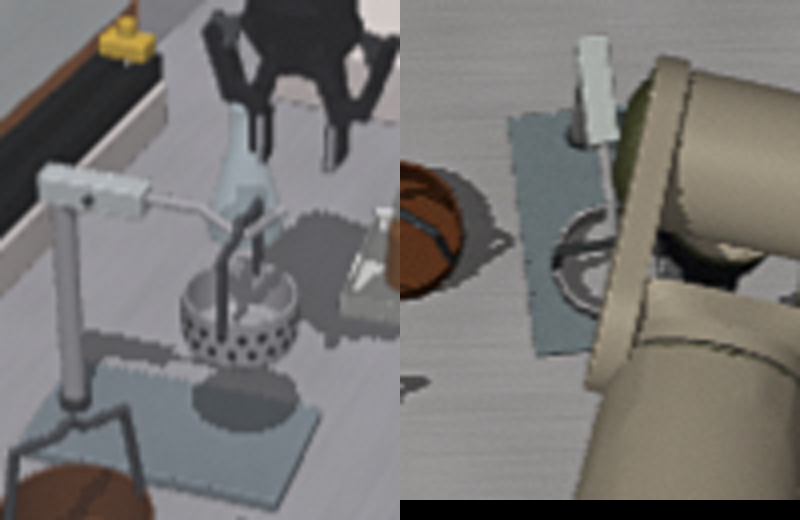

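>>> play_rows([
  [22, 0, 0, 0, 0, 0, 0],
  [0, 24, 0, 0, 0, 0, 0],
  [0, 0, 0, 0, 0, 0, 0],
])

```text
time_s: 1.87
eef_pos: [592.4, -4.4, 245.1]
ee_rot: [0.004, 0.668, 0.744, 0.001]
force: [-0.4, 0.1, -0.5]
grip_width: 0.504
```

>>> play_rows([
  [-1, 2, -25, 0, 0, 0, 0],
  [0, 0, -20, 0, 0, 0, 0],
  [0, 0, -10, 0, 0, 0, 0],
  [0, 0, 0, 0, 0, 0, 0],
])

```text
time_s: 2.2
eef_pos: [593.8, -5.1, 197.6]
ee_rot: [0.01, 0.669, 0.743, 0.005]
force: [-0.4, 0.4, 0.6]
grip_width: 0.497
```

```bash
python3 - <<'E'
from h import *
s=cap('side','side2')
a=s['img'][100:230,250:350]
A=cv2.resize(a,(460,598),interpolation=cv2.INTER_CUBIC)
cv2.imwrite('pics/crop3.png',A)
print(sense()['eef_pos'],sense()['force'])
E
```

```text
[594.22661323  -5.20017797 198.86036028] [-0.27127922 -0.69365382  0.2692945 ]
```

View pics/crop3.png

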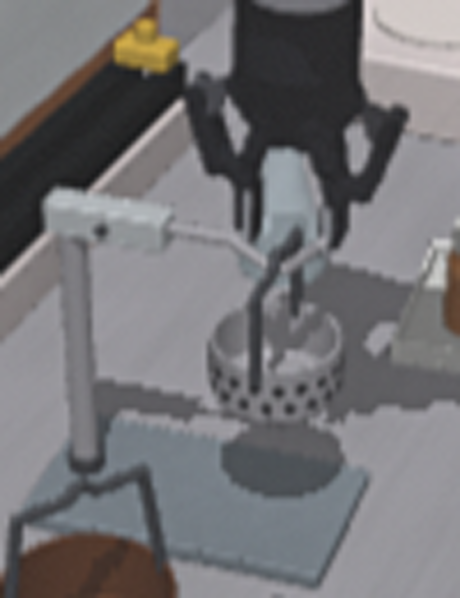

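Picture: fingers straddle the small handle's -y half at about (295,235) with the hook clear. Lowering and gripping.

>>> play_rows([
  [-1, 2, -12, 0, 0, 0, 0],
  [0, 0, 0, 0, 0, 0, -1],
  [0, 0, 0, 0, 0, 0, -1],
  [0, 0, 0, 0, 0, 0, -1],
  [0, 0, 0, 0, 0, 0, -1],
], grip_force=60)

```text
time_s: 2.67
eef_pos: [595.5, -5.4, 194.5]
ee_rot: [0.015, 0.67, 0.742, 0.007]
force: [0.2, 0.4, -2.5]
grip_width: 0.063
```

>>> play_rows([
  [0, 0, 0, 0, 0, 0, -1],
  [0, 0, 0, 0, 0, 0, -1],
  [0, 0, 0, 0, 0, 0, -1],
])

```text
time_s: 2.92
eef_pos: [595.8, -5.7, 195.8]
ee_rot: [0.016, 0.67, 0.742, 0.008]
force: [0.4, -0.5, -1.6]
grip_width: 0.066
```

>>> play_rows([
  [-1, 1, 0, 0, 0, 0, -0.2],
  [-1, 1, 0, 0.005, 0.02, 0, -0.1],
  [-1, 1, -8, 0.005, 0.015, 0, -0.1],
  [0, 0, -6, 0, 0, 0, -0.1],
  [0, 0, 0, 0, 0, 0, -0.1],
])

```text
time_s: 3.33
eef_pos: [592.8, -2.3, 181.3]
ee_rot: [-0.001, 0.67, 0.743, -0.0]
force: [-0.3, 0.3, 0.8]
grip_width: 0.449
```

>>> play_rows([
  [0, 0, 3, 0, 0, 0, -1],
  [0, 0, 0, 0, 0, 0, -1],
  [0, 0, 0, 0, 0, 0, -1],
  [0, 0, 0, 0, 0, 0, -1],
  [0, 0, 0, 0, 0, 0, -1],
], grip_force=80)

```text
time_s: 3.75
eef_pos: [592.7, -2.2, 184.1]
ee_rot: [-0.001, 0.67, 0.743, -0.0]
force: [0.3, 0.5, -1.6]
grip_width: 0.063
```

>>> play_rows([
  [0, 0, 10, 0, 0, 0, -1],
  [0, 0, 10, 0, 0, 0, -1],
  [0, 0, 10, 0, 0, 0, -1],
  [0, 0, 5, 0, 0, 0, -1],
  [0, 0, 0, 0, 0, 0, -1],
])

```text
time_s: 4.17
eef_pos: [592.5, -2.3, 223.4]
ee_rot: [-0.001, 0.67, 0.743, -0.0]
force: [0.6, 0.6, -1.2]
grip_width: 0.063
```

```bash
python3 - <<'E'
from h import *
s=cap('side','side3')
a=s['img'][90:220,250:350]
A=cv2.resize(a,(460,598),interpolation=cv2.INTER_CUBIC)
cv2.imwrite('pics/crop4.png',A)
print(sense()['eef_pos'],sense()['force'])
E
```

```text
[592.49539682  -2.26062207 223.01632183] [-0.69688102  0.49894949 -0.93136464]
```

View pics/crop4.png

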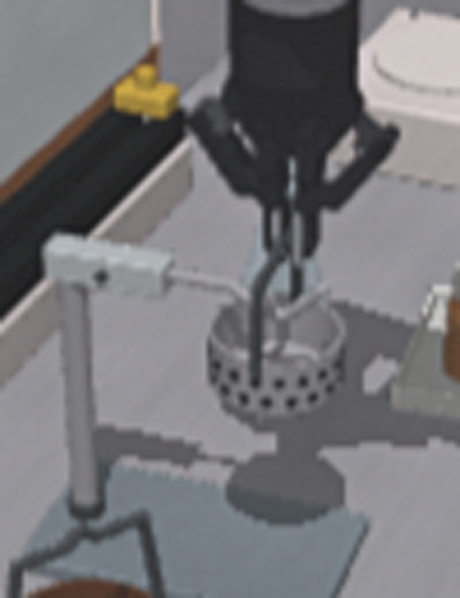

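Picture: basket lifted, upright, handle clear above the hook tip at (320,295), rim just below the wire. Dropping 6 mm to centre it, then drawing out along -x.

>>> play_rows([
  [0, 0, -6, 0, 0, 0, -1],
  [-15, -1.3, 0, 0, 0, 0, -1],
  [-20, -1.7, 0, 0, 0, 0, -1],
  [-20, -1.7, 0, 0, 0, 0, -1],
  [-20, -1.7, 0, 0, 0, 0, -1],
])

```text
time_s: 4.63
eef_pos: [516.0, -8.6, 212.3]
ee_rot: [-0.002, 0.669, 0.743, -0.001]
force: [1.1, 0.7, -1.6]
grip_width: 0.06
```

>>> play_rows([
  [-20, -1.7, 0, 0, 0, 0, -1],
  [-20, -5, 0, 0, 0, 0, -1],
  [-10, -20, 0, 0, 0, 0, -1],
  [0, 0, 0, 0, 0, 0, -1],
])

```text
time_s: 4.97
eef_pos: [459.3, -34.8, 208.9]
ee_rot: [-0.005, 0.669, 0.743, -0.002]
force: [0.3, -0.7, -1.0]
grip_width: 0.064
```

>>> play_rows([
  [5, -36, 5, 0, 0.005, 0, -1],
  [0, -39, 2, 0, 0.005, 0, -1],
  [0, -39, 0, 0, 0, 0, -1],
  [0, -39, 0, 0, 0, 0, -1],
  [-5, -39, 0, 0, 0, 0, -1],
])

```text
time_s: 5.38
eef_pos: [458.0, -227.1, 213.8]
ee_rot: [-0.011, 0.665, 0.746, -0.005]
force: [0.6, -0.3, -0.9]
grip_width: 0.059
```

>>> play_rows([
  [-12, -30, 0, 0, 0, 0, -1],
  [-10, -20, 0, 0, 0, 0, -1],
  [0, 0, 0, 0, 0, 0, -1],
])

```text
time_s: 5.63
eef_pos: [433.7, -285.4, 210.8]
ee_rot: [-0.012, 0.668, 0.744, -0.005]
force: [-0.3, -0.1, -2.4]
grip_width: 0.056
```

>>> play_rows([
  [-8, -21, 0, -0.009, -0.024, 0, -1],
  [0, 0, -30, 0, 0, 0, -1],
  [0, 0, -30, 0, 0, 0, -1],
  [0, 0, -25, 0, 0, 0, -1],
  [0, 0, 0, 0, 0, 0, -1],
])

```text
time_s: 6.05
eef_pos: [425.9, -306.5, 121.1]
ee_rot: [0.001, 0.669, 0.743, 0.0]
force: [-0.9, 0.4, -2.1]
grip_width: 0.062
```

```bash
python3 - <<'E'
from h import *
s=cap('side','side4');t=cap('top','top4')
a=s['img'][90:210,310:430]; b=t['img'][150:270,380:500]
A=cv2.resize(np.hstack([a,b]),(800,400),interpolation=cv2.INTER_CUBIC)
cv2.imwrite('pics/crop5.png',A)
print(sense()['eef_pos'],sense()['ee_rot'],sense()['force'])
E
```

```text
[ 427.49727974 -308.10785844  125.56972643] [ 4.82599691e-03  6.68525626e-01  7.43673433e-01 -1.49851235e-04] [ 0.34531912 -0.477337   -0.88372316]
```

View pics/crop5.png

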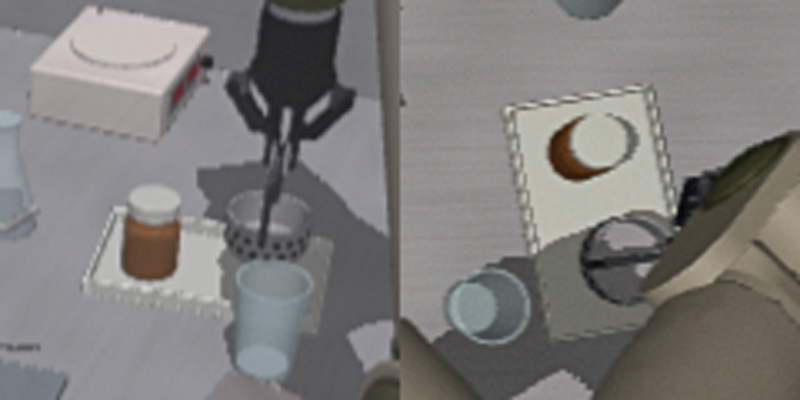

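Picture: basket upright above the tray's free half (top view (628,258)), jar at (590,145) clear. Lowering.

>>> play_rows([
  [-1, 1, -25, 0, 0, 0, -1],
  [0, 0, -12, 0, 0, 0, -1],
  [0, 0, 0, 0, 0, 0, -1],
])

```text
time_s: 6.4
eef_pos: [429.7, -308.5, 93.4]
ee_rot: [0.01, 0.668, 0.744, -0.001]
force: [-0.6, 0.2, -1.4]
grip_width: 0.06
```

>>> play_rows([
  [0, 0, -2, 0, 0, 0, -1],
  [0, 0, 0, 0, 0, 0, -1],
])

```text
time_s: 6.57
eef_pos: [431.1, -309.1, 94.4]
ee_rot: [0.012, 0.668, 0.744, -0.001]
force: [1.0, 0.9, -1.8]
grip_width: 0.058
```

>>> play_rows([
  [-3, 1, -5, 0.017, 0.016, 0, -1],
  [0, 0, -4, 0, 0, 0, -1],
  [0, 0, -3, 0, 0, 0, -1],
])

```text
time_s: 6.82
eef_pos: [429.4, -309.2, 85.3]
ee_rot: [0.003, 0.668, 0.745, 0.0]
force: [0.7, -0.4, -1.2]
grip_width: 0.058
```

>>> play_rows([
  [0, 0, -3, 0, 0, 0, -1],
  [0, 0, -2, 0, 0, 0, -1],
])

```text
time_s: 6.98
eef_pos: [429.8, -309.9, 80.4]
ee_rot: [0.004, 0.668, 0.745, -0.0]
force: [3.1, -2.7, 6.3]
grip_width: 0.06
```

Contact. Releasing.

>>> play_rows([
  [0, 0, 0, 0, 0, 0, -0.6],
  [0, 0, 0, 0, 0, 0, -0.2],
  [0, 0, 0, 0, 0, 0, 0],
  [0, 0, 1, 0, 0, 0, 0],
  [0, 0, 5, 0, 0, 0, 0],
])

```text
time_s: 7.4
eef_pos: [429.5, -309.5, 85.9]
ee_rot: [0.003, 0.668, 0.744, 0.0]
force: [0.6, -0.5, 0.3]
grip_width: 0.497
```

>>> play_rows([
  [0, 0, 20, 0, 0, 0, 0],
  [0, 0, 35, 0, 0, 0, 0],
  [0, 0, 40, 0, 0, 0, 0],
  [0, 0, 40, 0, 0, 0, 0],
  [0, 0, 40, 0, 0, 0, 0],
])

```text
time_s: 7.82
eef_pos: [425.7, -305.4, 262.1]
ee_rot: [-0.006, 0.668, 0.744, 0.001]
force: [-0.1, 0.9, -0.3]
grip_width: 0.501
```

>>> play_rows([
  [0, 30, 20, 0, 0, 0, 0],
  [0, 40, 0, 0, 0, -0.04, 0],
  [0, 40, 0, 0, 0, -0.04, 0],
  [0, 40, 0, 0, 0, -0.04, 0],
  [0, 40, 0, 0, 0, -0.04, 0],
])

```text
time_s: 8.23
eef_pos: [425.3, -115.9, 295.0]
ee_rot: [0.005, 0.731, 0.683, 0.001]
force: [0.7, 0.2, 0.4]
grip_width: 0.507
```

```bash
python3 - <<'E'
from h import *
s=cap('side','side5');t=cap('top','top5')
# full top view right part + close big basket crop
a=s['img'][120:330,230:420]; b=t['img'][130:270,200:500]
A=cv2.resize(a,(400,442),interpolation=cv2.INTER_CUBIC); 
B=cv2.resize(t['img'][170:250,230:320],(400,356),interpolation=cv2.INTER_CUBIC)
C=cv2.resize(t['img'][160:270,380:480],(200,220))
o=np.zeros((580,800,3),np.uint8);o[:442,:400]=A;o[:356,400:]=B;o[358:578,402:602]=C;cv2.imwrite('pics/crop6.png',o)
print(sense()['eef_pos'],sense()['ee_rot'])
E
```

```text
[ 425.54917936 -113.14142746  295.49470054] [0.00479381 0.72818022 0.68536774 0.00127941]
```

View pics/crop6.png

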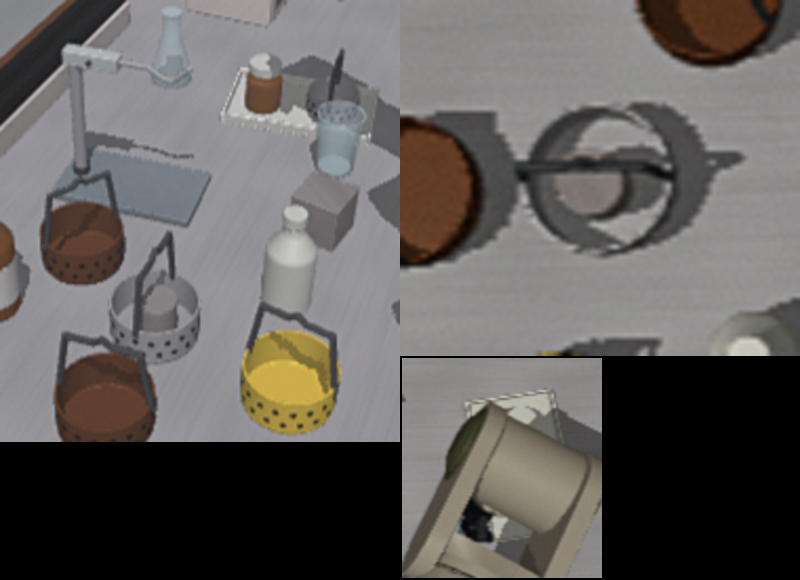

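Picture: small basket stands upright on the tray next to the jar; big basket handle in the top crop runs (522,170) to (672,174), kink (597,160).

```bash
python3 - <<'E'
from h import *
s,t=load('side5'),load('top5')
T=lambda x,y:(230+(x-400)/4.444-.5,170+y/4.45-.5); S=lambda x,y:(230+x/2.105-.5,120+y/2.105-.5)
np.set_printoptions(precision=1,suppress=True)
for n,p,z in(('+y',(524,169),127),('-y',(670,173),127),('crown',(597,161),135),('rimL',(530,182),55),('rimR',(674,182),55),('rimT',(602,104),55),('rimB',(602,253),55),('core',(591,183),63)): print(n,onz(t,*T(*p),z))
print(tri(s,S(155,249),t,T(597,161)))
# dark handle mask, line fit in top picture
im=t['img'];g=im.max(2);m=(g<70)&((im.max(2).astype(int)-im.min(2))<20)
ys,xs=np.nonzero(m);k=(xs>255)&(xs<295)&(ys>195)&(ys<216)
print(list(zip(xs[k],ys[k])))
E
```

```text
+y [498.5 313.5 127. ]
-y [493.2 213.2 127. ]
crown [501.8 262.2 135. ]
rimL [497.1 322.7  55. ]
rimR [494.4 217.4  55. ]
rimT [553.3 269.7  55. ]
rimB [443.9 270.4  55. ]
core [494.4 276.9  63. ]
(array([505.1, 264.2, 125.5]), [np.float64(2.2581089844498816), np.float64(2.258108984450086)])
[(np.int64(267), np.int64(196)), (np.int64(268), np.int64(196)), (np.int64(269), np.int64(196)), (np.int64(270), np.int64(196)), (np.int64(271), np.int64(196)), (np.int64(272), np.int64(196)), (np.int64(273), np.int64(196)), (np.int64(265), np.int64(197)), (np.int64(266), np.int64(197)), (np.int64(267), np.int64(197)), (np.int64(268), np.int64(197)), (np.int64(269), np.int64(197)), (np.int64(270), np.int64(197)), (np.int64(264), np.int64(198)), (np.int64(265), np.int64(198)), (np.int64(266), np.int64(198)), (np.int64(267), np.int64(198)), (np.int64(268), np.int64(198)), (np.int64(287), np.int64(198)), (np.int64(263), np.int64(199)), (np.int64(264), np.int64(199)), (np.int64(265), np.int64(199)), (np.int64(266), np.int64(199)), (np.int64(288), np.int64(199)), (np.int64(262), np.int64(200)), (np.in
[... 5341 characters left out ...]
.int64(259), np.int64(213)), (np.int64(260), np.int64(213)), (np.int64(280), np.int64(213)), (np.int64(281), np.int64(213)), (np.int64(282), np.int64(213)), (np.int64(291), np.int64(213)), (np.int64(292), np.int64(213)), (np.int64(259), np.int64(214)), (np.int64(260), np.int64(214)), (np.int64(261), np.int64(214)), (np.int64(279), np.int64(214)), (np.int64(280), np.int64(214)), (np.int64(281), np.int64(214)), (np.int64(291), np.int64(214)), (np.int64(292), np.int64(214)), (np.int64(260), np.int64(215)), (np.int64(261), np.int64(215)), (np.int64(279), np.int64(215)), (np.int64(280), np.int64(215)), (np.int64(281), np.int64(215)), (np.int64(290), np.int64(215)), (np.int64(291), np.int64(215))]
```

>>> play_rows([
  [8, 34, 0, 0, 0, 0, 0],
  [8, 39, 0, 0, 0, 0, 0],
  [8, 40, 0, 0, 0, 0, 0],
  [8, 40, 0, 0, 0, 0, 0],
  [8, 40, 0, 0, 0, 0, 0],
])

```text
time_s: 8.75
eef_pos: [465.2, 80.8, 297.9]
ee_rot: [0.007, 0.731, 0.682, 0.001]
force: [0.7, -0.9, 0.8]
grip_width: 0.5
```

>>> play_rows([
  [8, 40, -10, 0, 0, 0, 0],
  [8, 40, -20, 0, 0, 0, 0],
  [8, 40, -20, 0, 0, 0, 0],
  [5, 20, 0, 0, 0, 0, 0],
  [0, 0, 0, 0, 0, 0, 0],
])

```text
time_s: 9.17
eef_pos: [493.2, 221.4, 251.8]
ee_rot: [0.008, 0.729, 0.684, 0.003]
force: [0.1, -0.1, 0.3]
grip_width: 0.5
```

>>> play_rows([
  [3, 22, -10, 0.008, 0.015, 0.01, 0],
  [0, 0, -30, 0, 0, 0, 0],
  [0, 0, -30, 0, 0, 0, 0],
  [0, 0, -15, 0, 0, 0, 0],
  [0, 0, -3, 0, 0, 0, 0],
])

```text
time_s: 9.58
eef_pos: [498.0, 242.4, 162.8]
ee_rot: [0.002, 0.725, 0.689, 0.002]
force: [0.0, -0.1, -0.2]
grip_width: 0.501
```

```bash
python3 - <<'E'
from h import *
s=cap('side','side6');t=cap('top','top6')
a=s['img'][170:310,250:370]; b=t['img'][150:270,220:340]
o=np.hstack([cv2.resize(a,(400,467),interpolation=cv2.INTER_CUBIC),cv2.copyMakeBorder(cv2.resize(b,(400,400),interpolation=cv2.INTER_CUBIC),0,67,0,0,0)])
cv2.imwrite('pics/crop7.png',o)
print(sense()['eef_pos'],sense()['ee_rot'])
E
```

```text
[498.83378399 242.66016174 164.98140242] [0.00219526 0.7250664  0.68867007 0.00272575]
```

View pics/crop7.png

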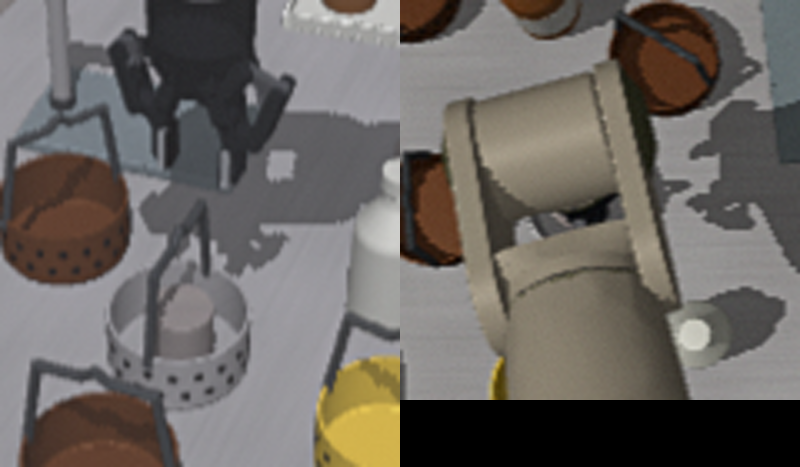

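Picture: fingertips at (165,165)/(230,180) straddle the far half of the big handle (195,215) below. Descending.

>>> play_rows([
  [-1, 0, -20, 0, 0, 0, 0],
  [-1, 0, -20, 0, 0, 0, 0],
  [0, 0, -10, 0, 0.005, 0, 0],
  [0, 0, -2, 0, 0, 0, 0],
])

```text
time_s: 10.02
eef_pos: [500.9, 241.6, 118.7]
ee_rot: [0.004, 0.726, 0.688, 0.006]
force: [-0.2, -0.4, -0.1]
grip_width: 0.5
```

>>> play_rows([
  [-4, 1, -5, -0.002, 0.014, 0.01, 0],
  [-1, 0, -5, 0, 0, 0, 0],
  [-1, 0, -3, 0, 0, 0, -0.3],
  [-1, 0, -1, 0, 0, 0, -0.6],
])

```text
time_s: 10.35
eef_pos: [495.5, 242.7, 107.4]
ee_rot: [0.0, 0.722, 0.692, 0.002]
force: [-0.5, 0.4, -0.4]
grip_width: 0.232
```

>>> play_rows([
  [1, 0, 1, 0, 0, 0, -0.8],
  [0, 0, 0, 0, 0, 0, -1],
  [0, 0, 0, 0, 0, 0, -1],
  [0, 0, 0, 0, 0, 0, -1],
  [0, 0, 0, 0, 0, 0, -1],
], grip_force=110)

```text
time_s: 10.77
eef_pos: [496.7, 242.8, 109.1]
ee_rot: [0.001, 0.722, 0.692, 0.003]
force: [0.4, 0.1, -2.4]
grip_width: 0.055
```

>>> play_rows([
  [0, 0, 4, 0, 0, 0, -1],
  [0, 0, 5, 0, 0, 0, -1],
  [0, 0, 8, 0, 0, 0, -1],
  [0, 0, 8, 0, 0, 0, -1],
  [0, 0, 0, 0, 0, 0, -1],
])

```text
time_s: 11.18
eef_pos: [495.4, 242.4, 135.3]
ee_rot: [-0.0, 0.722, 0.692, 0.001]
force: [0.3, 0.6, -4.0]
grip_width: 0.054
```

>>> play_rows([
  [0, 0, 8, 0, 0, 0, -1],
  [0, 0, 14, 0, 0, 0, -1],
  [0, 0, 18, 0, 0, 0, -1],
  [0, 0, 18, 0, 0, 0, -1],
  [0, 0, 14, 0, 0, 0, -1],
])

```text
time_s: 11.6
eef_pos: [493.4, 241.8, 209.5]
ee_rot: [-0.002, 0.722, 0.692, -0.002]
force: [0.3, -0.4, -5.1]
grip_width: 0.055
```

>>> play_rows([
  [0, -4, 8, 0, 0, 0, -1],
  [1, -8, 5, 0, 0, 0.015, -1],
  [1, -12, 2, 0, 0, 0.02, -1],
  [1, -16, 0, 0, 0, 0.02, -1],
  [1, -18, 0, 0, 0, 0.02, -1],
])

```text
time_s: 12.02
eef_pos: [497.6, 183.9, 230.3]
ee_rot: [-0.0, 0.693, 0.721, 0.001]
force: [0.3, -0.0, -5.0]
grip_width: 0.054
```

>>> play_rows([
  [2, -18, 0, 0, 0, 0.015, -1],
  [2, -18, 0, 0, 0, 0.015, -1],
  [2, -18, 0, 0, 0, 0.015, -1],
  [2, -18, 0, 0, 0, 0, -1],
  [2, -18, 0, 0, 0, 0, -1],
])

```text
time_s: 12.43
eef_pos: [506.4, 88.5, 231.0]
ee_rot: [-0.0, 0.675, 0.738, 0.0]
force: [0.0, -0.4, -5.4]
grip_width: 0.055
```

>>> play_rows([
  [2, -18, 0, 0, 0, 0, -1],
  [2, -18, 0, 0, 0, 0, -1],
  [1, -18, 0, 0, 0, 0, -1],
  [1, -16, 0, 0, 0, 0, -1],
  [0, -12, 0, 0, 0, 0, -1],
])

```text
time_s: 12.85
eef_pos: [511.5, -0.1, 231.5]
ee_rot: [-0.0, 0.675, 0.738, -0.0]
force: [0.2, -0.3, -5.5]
grip_width: 0.051
```

>>> play_rows([
  [0, -6, -4, 0, 0, 0, -1],
  [0, -3, -6, 0, 0, 0, -1],
  [0, 0, -5, 0, 0, 0, -1],
  [0, 0, 0, 0, 0, 0, -1],
])

```text
time_s: 13.18
eef_pos: [510.8, -11.7, 215.0]
ee_rot: [-0.0, 0.676, 0.737, -0.001]
force: [-0.0, 0.0, -4.8]
grip_width: 0.055
```

```bash
python3 - <<'E'
from h import *
s=cap('side','side7');t=cap('top','top7')
a=s['img'][100:240,250:370]; b=t['img'][110:230,300:420]
o=np.hstack([cv2.resize(a,(400,467),interpolation=cv2.INTER_CUBIC),cv2.copyMakeBorder(cv2.resize(b,(400,400),interpolation=cv2.INTER_CUBIC),0,67,0,0,0)])
cv2.imwrite('pics/crop8.png',o)
q=sense();print(q['eef_pos'],q['ee_rot'],q['time_s'])
E
```

```text
[511.16855336 -11.53596841 215.92449223] [ 4.23229022e-04  6.76049963e-01  7.36855596e-01 -3.14907407e-04] 13.2833
```

View pics/crop8.png

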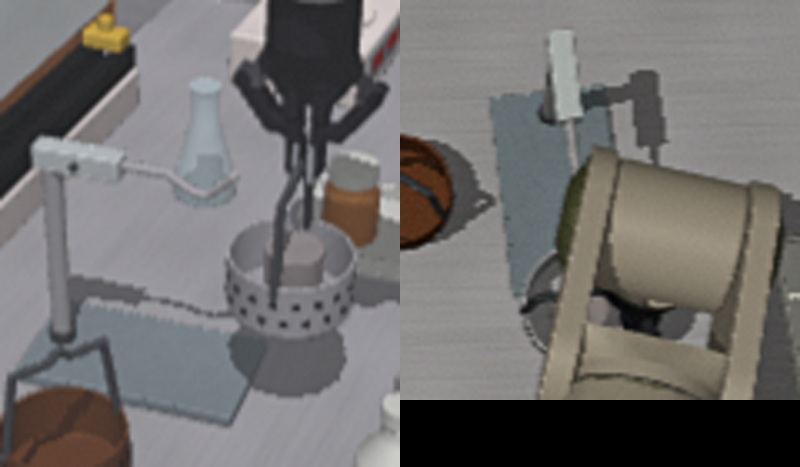

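Picture: basket level, core upright inside, handle in front of hook tip (235,180). Checking lateral alignment numerically.

```bash
python3 - <<'E'
from h import *
np.set_printoptions(precision=1,suppress=True)
s,t=load('side7'),load('top7')
S=lambda x,y:(250+x/3.333-.5,100+y/3.336-.5); T=lambda x,y:(300+(x-400)/3.333-.5,110+y/3.333-.5)
print('rim side L/R',onz(s,*S(225,262),162),onz(s,*S(358,262),162)); print('rim centre side',onz(s,*S(292,261),162))
print('+y leg tri',tri(s,S(285,192),t,T(527,305)))
c=np.array([509,14,242]);u=np.array([-.083,.9965,0])
inv=lambda p:((p[:,0]-250+.5)*3.333,(p[:,1]-100+.5)*3.336)
print('pred side crop crown,+y end,leg foot:',np.c_[inv(proj(s,[c,c+42*u-[0,0,8],c+53*u-[0,0,80]]))])
p=proj(t,[c+42*u-[0,0,8],c+53*u-[0,0,80]]);print('pred top',np.c_[(p[:,0]-300.5+1)*3.333+400,(p[:,1]-110+.5)*3.333])
# hook in both: seat/tip prediction
se=np.array([590,22.5,200]);h=np.array([.9965,.083,0])
print('hook pred side tip,seat,post-side',np.c_[inv(proj(s,[se-28*h+[0,0,22],se,se+30*h+[0,0,14]]))])
E
```

```text
rim side L/R [555.9  59.7 162. ] [454.   14.4 162. ]
rim centre side [505.1  35.5 162. ]
+y leg tri (array([498.8,  72.8, 251.9]), [np.float64(2.501742216368681), np.float64(2.50174221636863)])
pred side crop crown,+y end,leg foot: [[301.2 165.4]
 [286.8 199.7]
 [279.3 280.9]]
pred top [[545.7 296.3]
 [529.8 308.5]]
hook pred side tip,seat,post-side [[237.6 176.2]
 [205.4 192.8]
 [171.9 172.4]]
```

>>> play_rows([
  [4, 1, 4, 0, 0, 0, -1],
  [10, 1.2, 2, 0, 0, 0, -1],
  [14, 1.4, 0, 0, 0, 0, -1],
  [14, 1.4, 0, 0, 0, 0, -1],
  [10, 1, 0, 0, 0, 0, -1],
])

```text
time_s: 13.7
eef_pos: [565.3, -2.3, 224.9]
ee_rot: [0.001, 0.675, 0.738, 0.0]
force: [0.5, 1.0, -4.1]
grip_width: 0.052
```

>>> play_rows([
  [10, 0.5, 0, 0, 0, 0, -1],
  [8, 0, 0, 0, 0, 0, -1],
  [5, 0, 0, 0, 0, 0, -1],
  [2, 0, 0, 0, 0, 0, -1],
])

```text
time_s: 14.03
eef_pos: [594.1, 0.9, 226.2]
ee_rot: [0.002, 0.674, 0.739, 0.001]
force: [0.4, -0.6, -4.8]
grip_width: 0.057
```

```bash
python3 - <<'E'
from h import *
s=cap('side','side8');t=cap('top','top8')
a=s['img'][120:220,265:345]; b=t['img'][110:210,310:390]
o=np.hstack([cv2.resize(a,(400,500),interpolation=cv2.INTER_CUBIC),cv2.resize(b,(400,500),interpolation=cv2.INTER_CUBIC)])
cv2.imwrite('pics/crop9.png',o)
q=sense();print(q['eef_pos'],q['ee_rot'],q['force'])
E
```

```text
[593.53643846   0.77082382 226.07108901] [0.0019838  0.67370813 0.73899373 0.00129863] [ 0.26050671 -0.0091512  -5.52083725]
```

View pics/crop9.png

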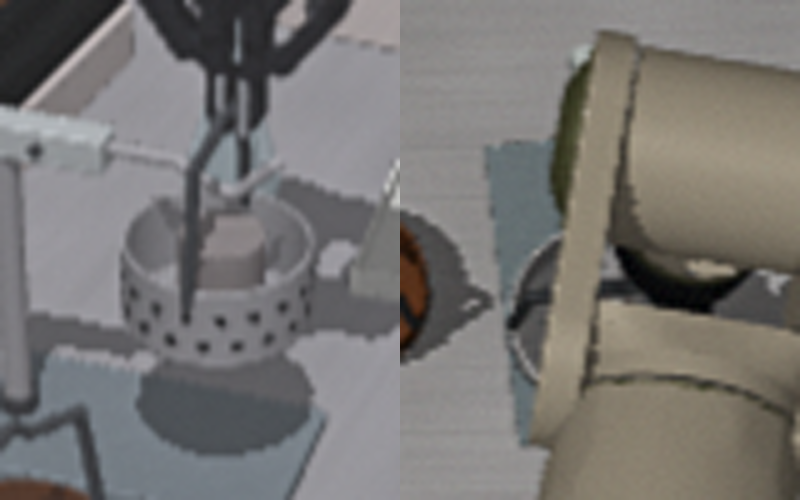

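Picture: handle is astride the hook wire (hook at (180,160)–(280,165)), core upright. Correct -2/-3 mm and lower.

>>> play_rows([
  [-2, -3, -4, 0, 0, 0, -1],
  [0, 0, -8, 0, 0, 0, -1],
  [0, 0, -8, 0, 0, 0, -1],
  [0, 0, -6, 0, 0, 0, -1],
  [0, 0, -2, 0, 0, 0, -1],
])

```text
time_s: 14.55
eef_pos: [589.9, -2.4, 195.7]
ee_rot: [0.002, 0.674, 0.739, 0.001]
force: [-0.4, 0.3, -6.0]
grip_width: 0.054
```

>>> play_rows([
  [1, 0, -4, 0, 0, 0, -1],
  [0, 0, -3, 0, 0, 0, -1],
  [0, 0, -2, 0, 0, 0, -1],
  [0, 0, 0, 0, 0, 0, -1],
])

```text
time_s: 14.88
eef_pos: [591.5, -3.7, 187.9]
ee_rot: [0.004, 0.674, 0.739, 0.001]
force: [-0.8, -2.1, -3.9]
grip_width: 0.056
```

>>> play_rows([
  [0, 0, -2, 0, 0, 0, -1],
  [0, 0, -2, 0, 0, 0, -1],
  [0, 0, 0, 0, 0, 0, -1],
])

```text
time_s: 15.13
eef_pos: [592.8, -4.9, 186.7]
ee_rot: [0.007, 0.674, 0.739, 0.002]
force: [-0.5, -2.0, -2.4]
grip_width: 0.053
```

>>> play_rows([
  [-1, -0.5, -3, 0.006, 0.01, 0, -1],
  [0, 0, -2, 0, 0, 0, -1],
  [0, 0, -1, 0, 0, 0, -1],
])

```text
time_s: 15.38
eef_pos: [593.2, -6.6, 184.2]
ee_rot: [0.004, 0.674, 0.739, 0.002]
force: [-4.1, -2.8, 6.9]
grip_width: 0.058
```

>>> play_rows([
  [-1, 0, 1, 0, 0, 0, -1],
  [0, 0, 0, 0, 0, 0, -1],
])

```text
time_s: 15.55
eef_pos: [592.2, -6.8, 185.1]
ee_rot: [0.004, 0.674, 0.738, 0.002]
force: [-2.3, -0.6, -0.7]
grip_width: 0.055
```

Weight is on the hook at the expected height (crown ≈ 211 mm). Releasing slowly.

>>> play_rows([
  [0, 0, 0, 0, 0, 0, -0.85],
  [0, 0, 0, 0, 0, 0, -0.7],
  [0, 0, 0, 0, 0, 0, -0.5],
  [0, 0, 0, 0, 0, 0, -0.3],
  [0, 0, 0, 0, 0, 0, -0.1],
], grip_force=20)

```text
time_s: 15.97
eef_pos: [592.2, -5.5, 184.3]
ee_rot: [0.002, 0.674, 0.739, 0.003]
force: [1.0, -0.1, -0.0]
grip_width: 0.447
```

```bash
python3 - <<'E'
from h import *
s=cap('side','side9'); t=cap('top','top9')
im=s['img'];p=load('side8')['img']
q=sense();print(q['eef_pos'],q['force'],q['grip_width'])
# dark handle pixels of near leg: columns per row
g=im.max(2)
for r in range(140,190,4):
    xs=np.nonzero(g[r,295:325]<85)[0]+295; print(r,xs.tolist())
E
```

```text
[592.24013853  -5.62743723 184.29809729] [-0.67248855  0.86893747 -0.41211224] 0.4510037723730653
140 [296, 297, 298, 299, 300, 301, 302, 303, 304, 305, 306, 307, 318, 319, 320, 321, 322, 323, 324]
144 [302, 303, 304, 305, 306, 307, 319, 320, 321, 322, 323, 324]
148 [302, 303, 306, 307, 320, 321, 322, 323, 324]
152 [306, 307, 313, 314, 315, 322, 323, 324]
156 [310, 311, 322, 323]
160 [308, 309, 314, 315]
164 [306, 307, 313, 314, 315, 316]
168 [304, 305, 306, 314, 315]
172 [304, 305, 306]
176 [304, 305]
180 [303, 304, 305]
184 [303, 304, 305, 306]
188 [303, 304]
```

>>> play_rows([
  [0, 0, 8, 0, 0, 0, 0],
  [0, 0, 15, 0, 0, 0, 0],
  [0, 0, 25, 0, 0, 0, 0],
  [0, 0, 35, 0, 0, 0, 0],
  [0, 0, 35, 0, 0, 0, 0],
])

```text
time_s: 16.48
eef_pos: [588.9, -4.7, 301.0]
ee_rot: [-0.004, 0.674, 0.739, -0.001]
force: [1.1, -0.1, 0.3]
grip_width: 0.499
```

>>> play_rows([
  [-15, -38, 10, 0, 0, 0, 0],
  [-20, -38, 0, 0, 0, 0, 0],
  [-20, -38, 0, 0, 0, 0, 0],
  [-20, -38, 0, 0, 0, 0, 0],
  [-20, -38, 0, 0, 0, 0, 0],
])

```text
time_s: 16.9
eef_pos: [496.7, -188.0, 323.7]
ee_rot: [0.005, 0.669, 0.743, 0.004]
force: [0.4, -0.2, -1.4]
grip_width: 0.499
```

>>> play_rows([
  [-20, -38, 0, 0, 0, 0, 0],
  [-20, -38, 0, 0, 0, 0, 0],
  [-20, -38, 0, 0, 0, 0, 0],
  [-20, -38, 0, 0, 0, 0, 0],
  [0, 0, 0, 0, 0, 0, 0],
])

```text
time_s: 17.32
eef_pos: [414.1, -339.8, 327.5]
ee_rot: [0.007, 0.671, 0.741, 0.003]
force: [0.3, 0.2, 0.3]
grip_width: 0.499
```

>>> play_rows([
  [-15, -38, 0, 0, 0, 0, 0],
  [-15, -38, 0, 0, 0, 0, 0],
  [-15, -20, 0, 0, 0, 0, 0],
  [0, 0, 0, 0, 0, 0, 0],
  [0, 0, 0, 0, 0, 0, 0],
])

```text
time_s: 17.73
eef_pos: [367.5, -435.7, 330.8]
ee_rot: [0.009, 0.672, 0.74, 0.003]
force: [0.6, 0.3, -0.1]
grip_width: 0.501
```

```bash
python3 - <<'E'
from h import *
s=cap('side','side10'); t=cap('top','top10')
a=s['img'][100:290,240:420]; b=t['img'][110:270,310:490]
o=np.zeros((600,800,3),np.uint8);A=cv2.resize(a,(400,422),interpolation=cv2.INTER_CUBIC);B=cv2.resize(b,(400,356),interpolation=cv2.INTER_CUBIC)
o[:422,:400]=A;o[:356,400:]=B
o[425:600,:280]=cv2.resize(s['img'],(280,175));o[425:600,300:580]=cv2.resize(t['img'],(280,175));cv2.imwrite('pics/crop10.png',o)
q=sense();print(q['eef_pos'],q['time_s'])
E
```

```text
[ 368.1740974  -434.83101043  330.82146554] 17.8333
```

View pics/crop10.png

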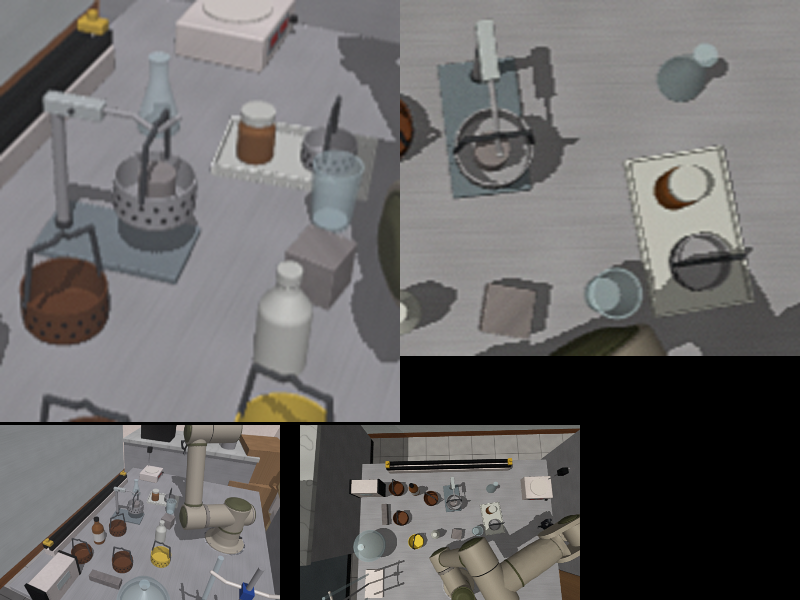

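Final picture: the big basket hangs level on the hook (155,190), with the core inside. The small basket stands upright on the tray beside the jar (top view (700,260)), and nothing else has moved. One stillness check, then hand in.

```bash
python3 - <<'E'
from h import *
for _ in range(6): s=cap('side','side11')
d=np.abs(s['img'].astype(int)-load('side10')['img']).max(2)
print('changed px near hook/tray:',(d[100:290,240:420]>40).sum(), sense()['force'])
d0=np.abs(s['img'].astype(int)-load('side0')['img']).max(2)>50
for n,(x,y) in dict(reagent=(225,243),wash=(367,245),cube=(384,219),beaker=(391,186),jar=(355,160),brown=(270,234),yellow=(367,301),flask=(312,140)).items(): print(n,d0[y-15:y+15,x-10:x+10].sum())
print(ctrl.finish_job())
E
```

```text
changed px near hook/tray: 1 [-0.10265289 -0.41439426  0.09096403]
reagent 0
wash 0
cube 0
beaker 40
jar 0
brown 0
yellow 0
flask 0
the job is handed in; nothing more can be done
None
```

I took the small basket off the hook and set it upright on the free half of the tray, beside the jar. I then hung the big steel basket, core still standing in it, by its handle on the same hook, and handed the job in at about 18 s of the 66 s allowed.

- **Last checks:** the final picture shows the big basket hanging level with the core in it and the small basket upright beside the jar. The scene was still (1 changed pixel over about 0.3 s) and the gripper was well clear with no contact force.
- **Other items:** the reagent bottle, wash bottle, cube, jar, flask, and the brown and yellow baskets I checked show no change from the first picture. The beaker patch showed 40 changed pixels. I put this down to the small basket now standing behind the clear glass, because the beaker is in its old place in the picture. The prism and the other look-alike baskets had no pixel check; I only saw them in the small overview.
- **Small disagreement:** the camera estimate of the hook's sideways position was off by a few millimetres. The handle slid about 4 mm along its kink as it settled on the hook, and it came to rest at the expected seat height of about 211 mm.

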